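Find and release the latched outlet key

ROBOT

A 6-joint arm with a two-finger parallel gripper is mounted at the origin on the work surface. World frame = base frame: x ahead of the robot, y to its left, z up, the work surface at z = 0. Lengths are in mm, angles in rad, forces in N, time in s.
With the tool pointing down it reaches from about 275 to 850 mm from the base axis. Payload 19 kg.
Tool frame: the origin (TCP) lies midway between the tips of the shut fingers; the grasp point (between the pads) lies 19 mm behind it; y points along the fingers, x is the direction in which the jaws open and shut, and the axes are right-handed (so a half turn about y gives the same grasp; the last joint's range is limited). The gripper opens to 85 mm and grips with 20 to 120 N. Pads are 22 mm wide; open, the fingers measure 114 mm over their backs; the gripper's body (76 mm by 85 mm) begins 54 mm behind the grasp point. The pads swing forward as they close: fully open they stand 13 mm farther back than shut.
Start: joints at [-1.42, 0.15, 1.437, -0, 1.554, -0.134], TCP at [161.53, -551.814, 231.267] pointing down, gripper open.
Joint ranges: [-2.8, 2.8], [-0.68, 2.1], [0.12, 2.68], [-1.39, 4.53], [0.16, 2.79], [-2.81, 2.81]. Speed limits (rad/s): [1.89, 1.89, 2.22, 3.01, 3.01, 3.01].

INTERFACE

Orientations are given as a 3x3 rotation matrix whose columns are the frame's x, y, z axes.
In Python, from rig import bot gives the robot as it stands.
- The arm moves only by the tool send_rows, never from a script. Its argument "series" is a list of rows, each a list of 5 numbers: the gripper command: -1 is fully open, 1 is shut, values between are in proportion, then the shift along the world's x, y, z in mm, then the turn about the world's z in degrees. In form: [[fingers, tx, ty, tz, turn], ...]. A call has 1 to 8 rows; each row shifts and turns the commanded pose from where the row before left it; what a row does not reach is not made up. A row lasts 1/10 s, in which the tool goes at most 50 mm and 8.59 degrees, less where a joint would pass 70% of its speed; a pose out of reach is approached as far as the arm can. A call is refused whole if a number of a shift passes 50 or a number of a turn 8.59, either way. A call with a gripper value outside its range is refused whole. The fingers move at their own pace and stop on an object; "grip_force" is the grip in N (left out, the last holds). Time passes only in rows, so rows that do not move let the fingers close. It gives the time, the measured TCP pose, the force and the opening at its end, in the units of the state.
- bot.get_state(): the state, without advancing time (a new reading comes with each control period).
- bot.snapshot(name): name is "scene" or "top" or "wrist"; returns a dict with "pixels" (420x560x3 uint8, red, green, blue), "mtx" (3x3 intrinsics, pixels), "T" (4x4, takes a point from camera to world coordinates). Camera axes: x right, y down, z forward; pixel columns grow to the right and rows downward; lengths in mm; the calibration is good to about 2 mm. The wrist camera is an equidistant fisheye: a pixel r from the principal point sees the ray r / f radians off the axis. A picture is of the moment at which its call begins. There is no depth.
- bot.sign_off(): hands the job in, once; it reports no verdict.
Trained networks look in the newest picture that a camera, given by its name, has taken for a name from the list of things; names that differ only in an ending like _2 or _b are one class to them, and where a whole thing is asked for, a point or a joint stands for the part that bears it (a point fixed in the world has none). Each returns a list of dicts, best first, with "confidence" (0 to 1); they miss things now and then, are a little off and sometimes report something else, mostly with a low value. They report only what shows in the picture. A call takes as long as a camera call.
- bot.search_frame(name, camera): "rect" ([centre column, centre row, width, height] in pixels, round what is visible of it).
- bot.pinpoint(name, camera): "uv" ([column, row] in pixels: a listed point, or the origin of a listed thing).
The state is a dict: "time": time; "joint_pos": joint angles; "dq": joint speeds; "joint_torque": joint torques, N m; "eef_pos": TCP position; "eef_rot": TCP orientation; "ft_force": force on the tool from outside, world axes, zero at the start; "wrist_torque": the same for the moment, N m; "width": finger opening in mm.
Only numpy, scipy, OpenCV 4.12 (cv2) and the standard library are available. Lean on these libraries where they do the work, as an engineer would, in place of code of your own. Each camera call takes 0.05 s, during which the arm holds its last target.

TASK

One of the four identical outlet keys on the mason's control box has been left latched in under its rubber cap. Tap the keys lightly with the closed fingertips to find the one whose cap sinks in loosely, then press that key firmly home and let it go so that it unlatches and the indicator pointer swings from red to green. Do not press in any key that is not latched, and leave the mallet, chisel and brush where they are.

Things in the scene. Friction and masses are not known exactly. Their poses are not given: they have to be found in the camera images.
- box: grey weatherproof control box fixed to the bench, 140 (x) x 280 (y) x 70 mm high; origin under its centre on the bench, z up. Along y on its top, at x = -22 mm of its frame, stand four identical orange round keys, 52 mm apart (y = 78, 26, -26, -78 mm). A flat round indicator, 48 mm across and 9 mm high, lies on the top at x = +42 mm, y = 0
- key_1_top (a point): centre of the top face of the first (robot's leftmost at zero yaw, +y end) key, at box y = 78 mm: an orange cap 34 mm across whose top stands 16 mm above the box (86 mm above the bench); moves down with the cap
- key_1 (a joint): how far the first cap is pushed in (m): 0 up, 0.010 fully in; springs back. For all keys: caps stand equally high whether latched or not, as the switch plunger is hidden underneath, so only touch tells
- key_2_top (a point): centre of the top face of the second key, at box y = 26 mm: an orange cap 34 mm across whose top stands 16 mm above the box (86 mm above the bench); moves down with the cap
- key_2 (a joint): how far the second cap is pushed in (m): 0 up, 0.010 fully in; springs back. For all keys, if NOT latched: the plunger is right under the cap, so the cap stands firm up to about 4.5 N, then sinks about 3 mm per N. It must not be pressed home (9 mm in takes about 7.5 N), nor pushed in over 4 mm once the pointer is on green
- key_3_top (a point): centre of the top face of the third key, at box y = -26 mm: an orange cap 34 mm across whose top stands 16 mm above the box (86 mm above the bench); moves down with the cap
- key_3 (a joint): how far the third cap is pushed in (m): 0 up, 0.010 fully in; springs back. For all keys, if LATCHED: the plunger is held down, so the cap sinks loosely for 6.5 mm at about 1 N, then meets the plunger, which moves on from about 7 N. A tap of less than 7 N leaves it latched
- key_4_top (a point): centre of the top face of the fourth (-y end) key, at box y = -78 mm: an orange cap 34 mm across whose top stands 16 mm above the box (86 mm above the bench); moves down with the cap
- key_4 (a joint): how far the fourth cap is pushed in (m): 0 up, 0.010 fully in; springs back. For all keys, if LATCHED: pushed on to its stop (10 mm in, about 9 N; 12 N does no harm) and let go, it unlatches; its plunger comes up and it then feels firm like the others
- pointer (a joint): black pointer of the indicator under its clear window (rad): 0 on the red dot while a key is latched; 1.21 on the green dot when none is. It is turned by the latch only and cannot be turned by hand; it passes 0.41 as the latched key reaches its stop and goes on to 1.21 while that key is let go
- mallet: mason's wooden mallet, loose, standing on its head, 195 mm tall, head 90 mm wide; origin under its centre; beside the +y end of the box
- chisel: stone chisel with a red grip, loose, 215 mm long, 18 mm high, lying between the robot and the box; origin at its underside, 92 mm from the grip's end, x along it to the blade
- brush: banister brush, loose, about 180 mm long, 45 mm wide, 56 mm high, lying on its bristles beside the -y end of the box; origin at its underside, x along it away from the handle. A fixed moulded stone, 100 mm high, stands beyond it

How it is judged:
By the outcome, as a careful person would: the job done as asked, in the order asked, and still so for the second after the job is handed in, with the robot touching nothing.
It also fails if it takes over 35 s, if anything falls off the work surface, if the arm or the gripper's body presses on something with over 40 N, if the wrist force passes 120 N, or if a joint passes its speed limit or range.

## Working session

There is one attempt and no reset: what is moved stays moved. The work goes in short steps, Python scripts to look and compute and a tool call to move; the robot and the scene stay as the last step left them, time stands still between calls to the robot, and variables do not carry over. Pictures are saved under pics/ and viewed, and the job is handed in when it is done.

Besides the shell and the picture viewer there is one more tool, called by a JSON object that holds its "method" and its "body". send_rows: Moves the arm, as the interface text tells. Its arguments: {"type":"object","properties":{"series":{"type":"array"},"grip_force":{"type":"number"}},"required":["series"]}

```bash
mkdir -p pics; ls; python3 - <<'E'
from rig import bot
import cv2,json
s=bot.get_state()
for k,v in s.items(): print(k,v)
for c in ["scene","top"]:
    p=bot.snapshot(c)
    cv2.imwrite(f"pics/{c}0.png",p["pixels"][:,:,::-1])
    print(c,p["mtx"],p["T"])
    for n in ["key_1_top","box","pointer","mallet","chisel","brush"]:
        print(n,[(d["uv"],round(d["confidence"],2)) for d in bot.pinpoint(n,c)])
E
```

```text
pics
time 0.0
joint_pos [-1.42001829e+00  1.50982469e-01  1.43801758e+00  1.58599110e-05
  1.55378483e+00 -1.34003070e-01]
dq [-9.49427443e-04 -4.01682542e-04 -2.84360799e-05 -4.61251560e-07
  7.05033176e-04 -1.13871021e-03]
joint_torque [-3.48480833e-03 -7.13055897e+01 -5.70867848e+01 -4.41498278e-04
  8.84581706e-03 -4.23304220e-05]
eef_pos [ 161.49302574 -551.60865881  230.68416375]
eef_rot [[ 2.80947015e-01 -1.63403476e-04  9.59723266e-01]
 [-9.59722556e-01  1.18108174e-03  2.80947008e-01]
 [-1.17941934e-03 -9.99999289e-01  1.74999388e-04]]
ft_force [-0.28540422 -0.08039814  1.19452145]
wrist_torque [-0.03819761  0.01137731 -0.02571158]
width 86.06475047619799
scene [[379.46026713   0.         281.29331819]
 [  0.         379.46026713 207.28330685]
 [  0.           0.           1.        ]] [[ 4.01974134e-01  6.52613882e-01 -6.42270906e-01  9.85353590e+02]
 [ 9.15578601e-01 -2.77655274e-01  2.90900969e-01 -1.73975143e+02]
 [ 1.15161067e-02 -7.04984163e-01 -7.09129544e-01  6.09002445e+02]
 [ 0.00000000e+00  0.00000000e+00  0.00000000e+00  1.00000000e+00]]
key_1_top [([344.5, 192.4], 0.49)]
box []Traceback (most recent call last):
  File "<stdin>", line 10, in <module>
ValueError: it knows: box, brush, chisel, key_1_top, key_2_top, key_3_top, key_4_top, mallet
```

```bash
python3 - <<'E'
from rig import bot
import cv2,json
for c in ["scene","top"]:
    p=bot.snapshot(c)
    cv2.imwrite(f"pics/{c}0.png",p["pixels"][:,:,::-1])
    if c=="top":print(c,p["mtx"],p["T"])
    for n in ["key_1_top","key_2_top","box","mallet","chisel","brush"]:
        print(n,[(d["uv"],round(d["confidence"],2)) for d in bot.pinpoint(n,c)])
    print([(d["rect"],round(d["confidence"],2)) for d in bot.search_frame("key_1_top",c)])
    print([(d["rect"],round(d["confidence"],2)) for d in bot.search_frame("box",c)])
print(bot.get_state()["time"])
E
```

```text
key_1_top [([339.0, 193.0], 0.54)]
key_2_top [([320.8, 202.2], 0.51)]
box [([308.2, 238.8], 0.57)]
mallet [([395.1, 202.2], 0.75)]
chisel []
brush [([205.4, 272.1], 0.67)]
[([317.0, 204.8, 13.0, 16.7], 0.75), ([340.8, 195.3, 16.7, 9.7], 0.65)]
[([309.6, 234.1, 152.1, 112.1], 0.65)]
top [[401.10963371   0.         283.49954386]
 [  0.         401.10963371 212.44047295]
 [  0.           0.           1.        ]] [[-9.21243951e-03 -9.90665289e-01  1.36005205e-01  4.43321496e+02]
 [-9.99653366e-01  1.24786752e-02  2.31825260e-02  3.65924185e+01]
 [-2.46632886e-02 -1.35744493e-01 -9.90436850e-01  8.14437180e+02]
 [ 0.00000000e+00  0.00000000e+00  0.00000000e+00  1.00000000e+00]]
key_1_top [([220.9, 230.5], 0.52)]
key_2_top [([250.0, 224.1], 0.54)]
box [([269.0, 215.1], 0.97)]
mallet [([253.6, 221.2], 0.71), ([157.8, 226.6], 0.67)]
chisel [([287.1, 268.6], 0.74)]
brush [([371.6, 218.6], 0.71)]
[([222.9, 229.5, 18.1, 18.6], 0.71), ([142.3, 222.2, 68.1, 47.0], 0.56)]
[([264.1, 215.1, 150.5, 84.8], 0.65), ([142.1, 224.4, 68.1, 44.8], 0.19)]
1.05
```

View pics/scene0.png

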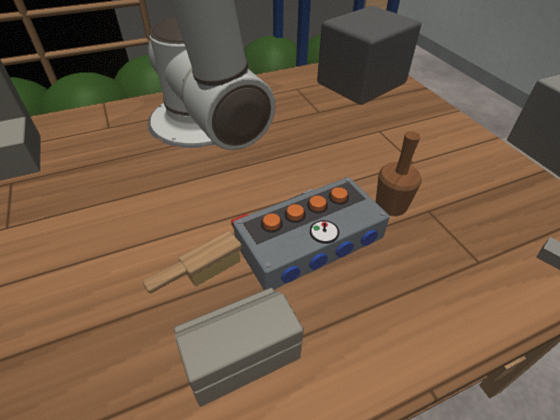

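View pics/top0.png

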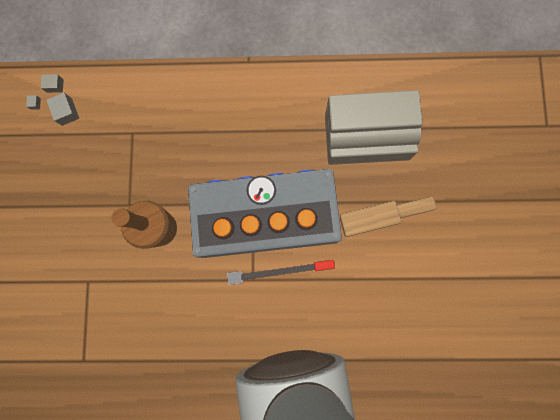

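The top view shows the four orange keys at about (222,228), (250,225), (279,222) and (307,218). The pointer is at (261,189), on red. The mallet is at the left end at (145,222) and the brush at the right at (370,218). The chisel lies in front, at row 270. I'll refine the key positions by colour.

```bash
cat > h.py <<'E'
import numpy as np,cv2
def back(p,uv,z):
    K=p["mtx"];T=p["T"]
    r=T[:3,:3]@np.linalg.solve(K,[uv[0],uv[1],1]); o=T[:3,3]
    return o+r*(z-o[2])/r[2]
def keys(p):
    hsv=cv2.cvtColor(np.ascontiguousarray(p["pixels"]),cv2.COLOR_RGB2HSV)
    m=cv2.inRange(hsv,(5,190,150),(18,255,255))
    n,l,st,c=cv2.connectedComponentsWithStats(m)
    return [(c[i],st[i]) for i in range(1,n) if 60<st[i,4]<600]
E
python3 - <<'E'
from rig import bot
from h import *
for c in ["top","scene"]:
    p=bot.snapshot(c)
    P=[]
    for ce,st in keys(p):
        w=back(p,ce,86); print(c,ce.round(1),st,w.round(1)); P.append(w)
p=bot.snapshot("top")
im=cv2.resize(p["pixels"][150:300,180:360,::-1],None,fx=4,fy=4,interpolation=cv2.INTER_CUBIC); cv2.imwrite("pics/topc.png",im)
E
```

```text
top [306.9 217.4] [298 210  17  17  94] [533.6  10.9  86. ]
top [277.3 220.5] [270 213  17  17  88] [528.7  65.2  86. ]
top [248.2 223.6] [242 216  17  17 112] [523.6 118.5  86. ]
top [220.3 227.1] [214 219  17  17 153] [517.8 169.7  86. ]
```

View pics/topc.png

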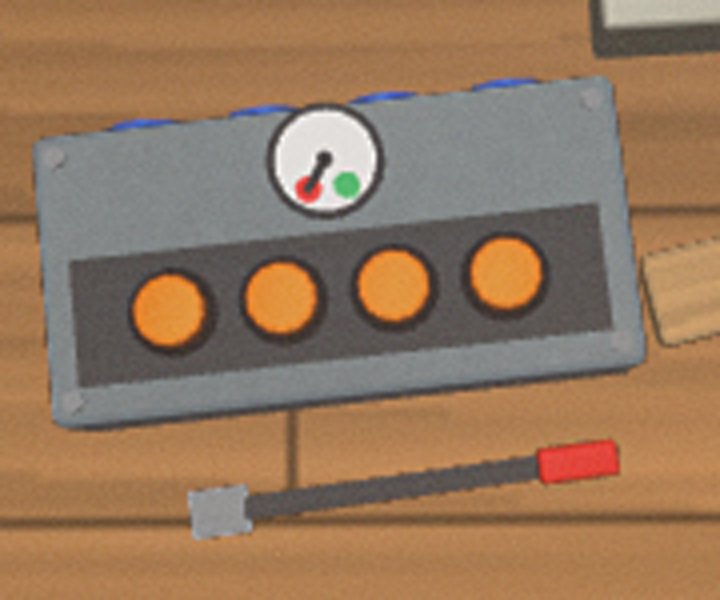

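The caps show cleanly, but the colour mask only covers part of each one. I'll widen it.

```bash
sed -i 's/(5,190,150),(18,255,255)/(5,150,110),(24,255,255)/' h.py
python3 - <<'E'
from rig import bot
from h import *
for c in ["top","scene"]:
    p=bot.snapshot(c)
    if c=="top":
        px=p["pixels"].astype(int); 
        hsv=cv2.cvtColor(p["pixels"],cv2.COLOR_RGB2HSV); print(hsv[224,240:262].tolist())
    m=((hsv:=cv2.cvtColor(np.ascontiguousarray(p["pixels"]),cv2.COLOR_RGB2HSV))[...,1]>140)&(hsv[...,2]>170 if c=="top" else hsv[...,2]>140)
    m=m.astype(np.uint8); n,l,st,ce=cv2.connectedComponentsWithStats(m)
    P=[]
    for i in range(1,n):
        if 80<st[i,4]<500 and 180<ce[i][0]<380 and 170<ce[i][1]<245:
            print(c,st[i],ce[i].round(1),back(p,ce[i],86).round(1)); P.append(back(p,ce[i],86))
    P=np.array(P)
    if len(P)==4:
        P=P[np.argsort(-P[:,1])]; ys=np.array([78,26,-26,-78]); d=(ys@P)/(ys@ys); d=d[:2]
        print("scale",np.linalg.norm(d),"yaw",np.degrees(np.arctan2(-d[0],d[1])),"mean",P.mean(0))
E
```

```text
[[8, 42, 66], [13, 176, 133], [14, 208, 234], [14, 190, 232], [15, 192, 226], [15, 198, 225], [15, 192, 227], [15, 189, 227], [15, 183, 226], [16, 187, 225], [16, 182, 225], [16, 181, 226], [16, 181, 227], [16, 186, 224], [16, 183, 227], [16, 177, 227], [16, 186, 228], [15, 192, 231], [14, 205, 208], [11, 150, 97], [171, 27, 66], [14, 50, 66]]
top [298 210  17  17 235] [306.  217.8] [532.9  12.6  86. ]
top [270 213  17  17 234] [277.9 220.8] [528.  64.  86.]
top [242 216  17  17 234] [249.8 223.9] [522.9 115.6  86. ]
top [214 219  17  17 232] [221.7 227.1] [517.8 167.1  86. ]
scale 0.9951980659476329 yaw 5.592545976387157 mean [525.38726534  89.83358944  86.        ]
scene [332 187  15  11 131] [339.  192.5] [518.7 165.3  86. ]
scene [310 196  16  11 142] [317.5 201. ] [523.7 113.6  86. ]
scene [287 204  17  12 153] [294.9 209.9] [528.5  61.9  86. ]
scene [263 214  17  12 165] [271.2 219.4] [533.8  10.1  86. ]
scale 0.9992636384458045 yaw 5.5446757407723295 mean [526.14520597  87.71040737  86.        ]
```

Both cameras agree to about 2 mm, with a 52 mm spacing and 5.6° yaw. That puts the keys at about (518,166), (523,115), (528,63) and (533,11). I'll shut the fingers and travel to key 4.

{"method": "send_rows", "body": {"series": [[1, 12, 20, 0, 0], [1, 24, 36, 0, 0], [1, 24, 36, 0, 0], [1, 24, 36, 0, 0], [1, 24, 36, 0, 0], [1, 24, 36, 0, 0], [1, 24, 36, 0, 0], [1, 24, 36, 0, 0]], "grip_force": 40}}

```text
time: 2.1
eef_pos: [342.1, -278.2, 231.5]
eef_rot: [[0.281, 0.0, 0.96], [-0.96, -0.0, 0.281], [0.0, -1.0, 0.0]]
ft_force: [0.5, -1.0, -0.2]
width: -0.0
```

{"method": "send_rows", "body": {"series": [[1, 24, 36, 0, 0], [1, 24, 36, 0, 0], [1, 24, 36, 0, 0], [1, 24, 36, 0, 0], [1, 24, 36, -20, 0], [1, 24, 36, -20, 0], [1, 24, 36, -20, 0], [1, 24, 39, -20, 0]]}}

```text
time: 2.9
eef_pos: [534.3, 12.8, 150.7]
eef_rot: [[0.281, 0.001, 0.96], [-0.96, -0.0, 0.281], [0.0, -1.0, 0.001]]
ft_force: [1.3, -0.1, 0.2]
width: -0.1
```

{"method": "send_rows", "body": {"series": [[1, 0, 0, -25, 0], [1, 0, -1, -25, 0], [1, 0, 0, -8, 0], [1, 0, 0, 0, 0], [1, 0, 0, 0, 0]]}}

```text
time: 3.4
eef_pos: [534.0, 9.9, 94.5]
eef_rot: [[0.28, 0.001, 0.96], [-0.96, -0.0, 0.28], [0.0, -1.0, 0.001]]
ft_force: [1.0, 0.8, 0.3]
width: 0.1
```

```bash
python3 - <<'E'
from rig import bot
from h import *
for c in ["scene","wrist","top"]:
    p=bot.snapshot(c)
    im=p["pixels"][:,:,::-1]
    if c=="scene": im=cv2.resize(im[120:300,180:420],None,fx=3,fy=3)
    if c=="top": im=cv2.resize(im[130:290,100:360],None,fx=3,fy=3)
    cv2.imwrite(f"pics/{c}1.png",im)
    s=bot.get_state(); print(s["eef_pos"].round(2) if hasattr(s["eef_pos"],"round") else s["eef_pos"], s["ft_force"])
E
```

```text
[534.17   9.84  94.73] [ 0.18317608 -0.69477473  1.08627849]
[534.15   9.87  94.72] [-0.58614761 -0.47761179 -0.70277316]
[534.07   9.91  94.53] [ 0.39588091 -0.3867112   0.41324241]
```

View pics/scene1.png

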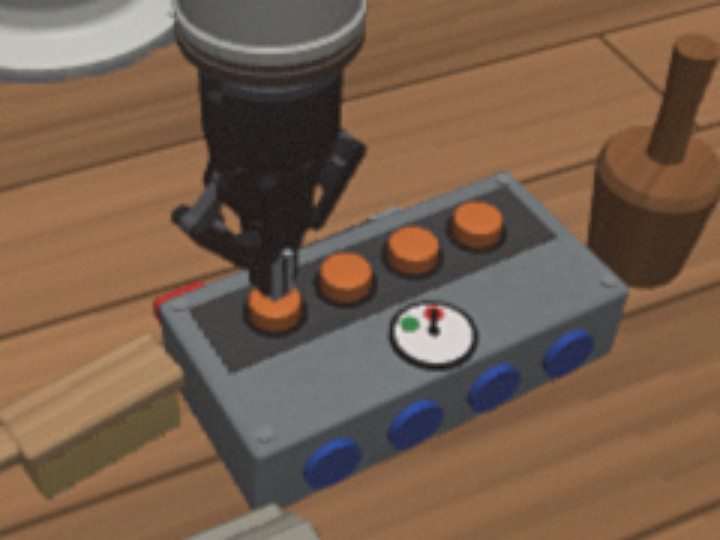

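View pics/wrist1.png

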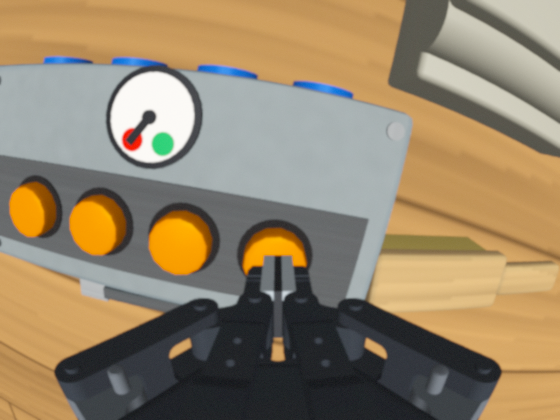

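The fingertips are centred over key 4 with the pointer on red, and force noise is about ±1 N. I'll tap about 2 mm past the cap height.

{"method": "send_rows", "body": {"series": [[1, 0, 0, -6, 0], [1, 0, 0, -2, 0], [1, 0, 0, -1, 0], [1, 0, 0, 0, 0], [1, 0, 0, 0, 0]]}}

```text
time: 4.05
eef_pos: [533.6, 10.1, 84.5]
eef_rot: [[0.281, 0.0, 0.96], [-0.96, -0.0, 0.281], [0.0, -1.0, 0.0]]
ft_force: [-1.0, -1.1, 5.6]
width: -0.5
```

{"method": "send_rows", "body": {"series": [[1, 0, 0, -1, 0], [1, 0, 0, 0, 0]]}}

```text
time: 4.25
eef_pos: [533.6, 10.1, 83.4]
eef_rot: [[0.281, 0.0, 0.96], [-0.96, -0.0, 0.281], [0.0, -1.0, 0.0]]
ft_force: [-0.4, -1.5, 5.5]
width: 0.2
```

Key 4 is firm at about 5.5 N, so it isn't latched. Next is key 3.

{"method": "send_rows", "body": {"series": [[1, 0, 0, 12, 0], [1, -2.5, 26, 0, 0], [1, -2.5, 26, 0, 0], [1, 0, 0, 0, 0], [1, 0, 0, -8, 0], [1, 0, 0, -3, 0], [1, 0, 0, 0, 0], [1, 0, 0, 0, 0]]}}

```text
time: 5.05
eef_pos: [528.5, 61.6, 84.2]
eef_rot: [[0.28, -0.0, 0.96], [-0.96, 0.0, 0.28], [-0.0, -1.0, -0.0]]
ft_force: [-0.4, 0.1, -0.1]
width: -0.2
```

{"method": "send_rows", "body": {"series": [[1, 0, 0, 0, 0], [1, 0, 0, 0, 0]]}}

```text
time: 5.25
eef_pos: [528.7, 61.9, 84.4]
eef_rot: [[0.281, 0.0, 0.96], [-0.96, 0.0, 0.281], [0.0, -1.0, 0.0]]
ft_force: [0.1, -0.6, 0.3]
width: 0.0
```

Almost no force at 1.6 mm in, so key 3 looks loose. I'll confirm a little deeper.

{"method": "send_rows", "body": {"series": [[1, 0, 0, -1.5, 0], [1, 0, 0, -1, 0], [1, 0, 0, 0, 0], [1, 0, 0, 0, 0]]}}

```text
time: 5.65
eef_pos: [528.5, 62.2, 81.7]
eef_rot: [[0.281, -0.0, 0.96], [-0.96, 0.0, 0.281], [-0.0, -1.0, -0.0]]
ft_force: [0.1, -0.3, 0.2]
width: -0.2
```

```bash
python3 - <<'E'
from rig import bot
from h import *
for i in range(2):
    p=bot.snapshot("scene"); s=bot.get_state(); print(s["time"],s["eef_pos"],s["ft_force"])
cv2.imwrite("pics/scene2.png",cv2.resize(p["pixels"][120:300,180:420,::-1],None,fx=3,fy=3))
E
```

```text
5.7 [528.4901671   62.21835244  81.76660264] [-0.18990898  0.24703012  0.77221143]
5.75 [528.50063449  62.19907149  81.76687677] [-0.83219321 -0.15261081 -0.24608169]
```

View pics/scene2.png

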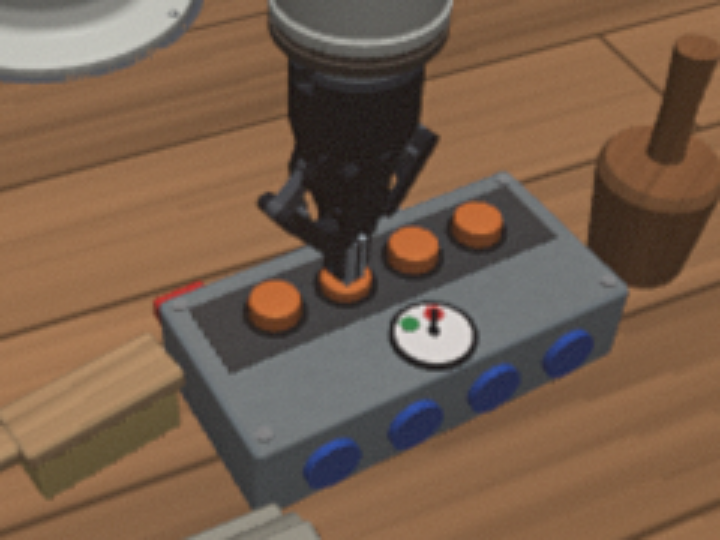

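Key 3's cap has sunk about 4 mm under the tip with under 1 N, so it is the latched one. I'll press it home in small steps.

{"method": "send_rows", "body": {"series": [[1, 0, 0, -2, 0], [1, 0, 0, -1.5, 0], [1, 0, 0, -1, 0], [1, 0, 0, 0, 0]]}}

```text
time: 6.15
eef_pos: [528.7, 62.2, 77.5]
eef_rot: [[0.281, 0.0, 0.96], [-0.96, 0.0, 0.281], [0.0, -1.0, 0.0]]
ft_force: [-2.0, 0.1, 7.8]
width: -0.3
```

{"method": "send_rows", "body": {"series": [[1, 0, 0, -1, 0], [1, 0, 0, 0, 0]]}}

```text
time: 6.35
eef_pos: [528.7, 62.2, 76.6]
eef_rot: [[0.281, 0.0, 0.96], [-0.96, 0.0, 0.281], [0.0, -1.0, 0.0]]
ft_force: [-2.3, 0.5, 8.5]
width: -0.4
```

{"method": "send_rows", "body": {"series": [[1, 0, 0, -0.7, 0], [1, 0, 0, 0, 0]]}}

```text
time: 6.55
eef_pos: [528.7, 62.2, 75.9]
eef_rot: [[0.281, 0.0, 0.96], [-0.96, 0.0, 0.281], [0.0, -1.0, 0.0]]
ft_force: [-2.0, -0.5, 6.9]
width: 0.1
```

```bash
python3 - <<'E'
from rig import bot
from h import *
for i in range(2):
    p=bot.snapshot("scene"); s=bot.get_state(); print(s["time"],s["eef_pos"],s["ft_force"])
cv2.imwrite("pics/scene3.png",cv2.resize(p["pixels"][180:270,270:390,::-1],None,fx=6,fy=6,interpolation=cv2.INTER_CUBIC))
E
```

```text
6.6 [528.63675783  62.21197526  75.83887398] [-0.84018609  0.43898433  5.62426931]
6.65 [528.69324673  62.21130451  75.87110847] [-1.87740638 -0.17656535 10.74868436]
```

View pics/scene3.png

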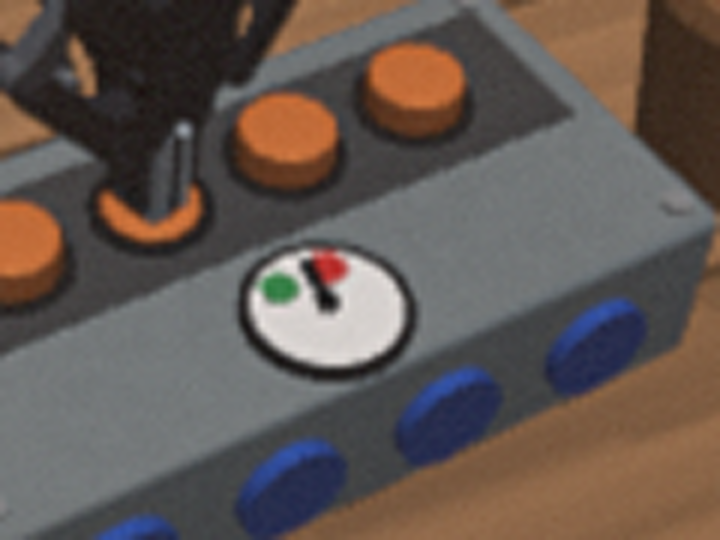

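The pointer has moved off red, to about 0.4 rad, so the key is at or near its stop. I'll nudge it firmly onto the stop, then release and retreat.

{"method": "send_rows", "body": {"series": [[1, 0, 0, -0.5, 0], [1, 0, 0, 0, 0], [1, 0, 0, 0, 0]]}}

```text
time: 6.95
eef_pos: [528.7, 62.2, 75.8]
eef_rot: [[0.281, 0.001, 0.96], [-0.96, 0.0, 0.281], [0.0, -1.0, 0.001]]
ft_force: [-4.5, -0.6, 13.9]
width: -0.1
```

{"method": "send_rows", "body": {"series": [[1, 0, 0, 4, 0], [1, 0, 0, 10, 0], [1, 0, 0, 20, 0], [1, 0, 0, 30, 0], [1, -20, 0, 40, 0], [1, -40, 0, 30, 0], [1, -40, 0, 0, 0], [1, 0, 0, 0, 0]]}}

```text
time: 7.75
eef_pos: [425.7, 62.4, 210.6]
eef_rot: [[0.281, 0.002, 0.96], [-0.96, 0.0, 0.281], [0.001, -1.0, 0.002]]
ft_force: [0.8, -0.2, -0.8]
width: -0.4
```

```bash
python3 - <<'E'
from rig import bot
from h import *
s=bot.get_state(); print(s["time"],s["eef_pos"],s["ft_force"])
p=bot.snapshot("scene")
cv2.imwrite("pics/scene4.png",cv2.resize(p["pixels"][120:300,180:420,::-1],None,fx=3,fy=3,interpolation=cv2.INTER_CUBIC))
E
```

```text
7.75 [425.65068652  62.4302371  210.57619674] [ 0.81307935 -0.16458331 -0.76611092]
```

View pics/scene4.png

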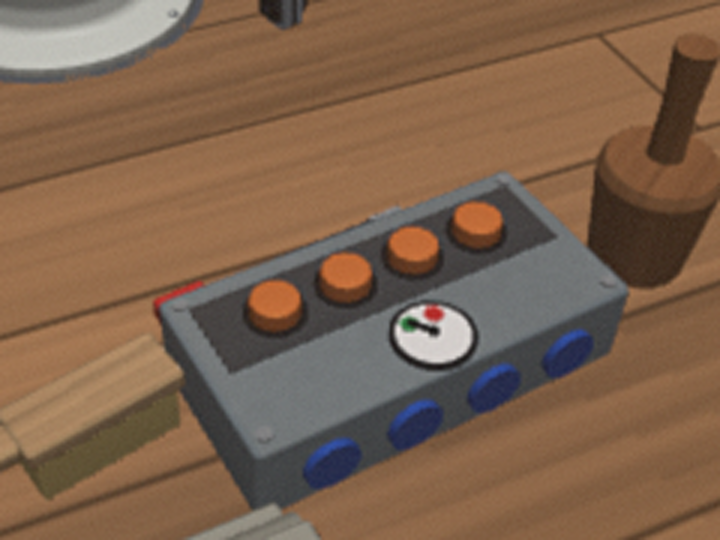

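The pointer is on green (410,325 in the crop), all four caps are up, the tools haven't moved, and the arm is clear at 210 mm.

```bash
python3 -c "
from rig import bot
print(bot.sign_off())"
```

```text
the job is handed in; nothing more can be done
None
```

The latched key was key 3. I pressed it home and let it go, and the pointer swung from red to green. The job is handed in; `sign_off` gives no verdict.

- **Finding it:** I tapped key 4 first. It stood firm at about 5.5 N and sank only about 2.6 mm, so it wasn't latched. Key 3 sank about 4 mm with under 1 N. I didn't touch keys 1 and 2.
- **Pressing it:** I pressed key 3 in small steps until it stopped about 10 mm in. By then the pointer had already moved part of the way off red. The last force reading was 13.9 N, slightly over the 12 N described as harmless. Readings at that depth scattered by a few newtons, so the true force is uncertain.
- **Last check:** before hand-in, the picture showed the pointer on green and all four caps up. The mallet and brush, and the part of the chisel in view, looked where they had been. The arm was clear of everything with no force beyond noise, at about 7.8 s. I didn't tap key 3 again to confirm it now feels firm.

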